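# Tip the offcuts into the scrap bin

## Task

Pick up the handled sheet-metal tray from the bench, keeping the steel block and the hex nut aboard, and tip both pieces over its open end into the square scrap bin. Then set the empty tray back down upright on the bench where it stood, and let go.

Things in the scene. Friction and masses are not known exactly. Their poses are not given: they have to be found in the camera images.
- tray_handle (a point): Centre of the tray's handle. Loose sheet-metal tray, 0.4 kg, 130 (own x) x 160 mm (own y), floor 3 mm, walls 25 mm high; its +y end is open, facing roughly world +y at the start. Handle: flat bar across the middle along x, 130 mm long, 12 mm thick (y), 24 mm high, on posts outside the walls; pinch it across y. This point is 90 mm above the underside; the open edge is 80 mm along +y and 87 mm lower. z: up.
- bin_floor (a point): Centre of the inner floor of the scrap bin: loose square open-topped plain steel box, 1 kg, 150 x 150 mm, 70 mm high, walls and floor 4 mm (this point is 4 mm above the bench, the rim 66 mm above this point). x and y axes parallel to its walls, z up. The round steel tin of the same height beside it is not the bin.
- block_center (a point): Centre of a smooth dark steel bar offcut, 25 x 38 x 25 mm (x, y, z), about 180 g, lying loose in the tray. The pieces begin to slide when the tray is tipped 17 to 24 degrees; 40 degrees clears it.
- nut_center (a point): Centre of a smooth dark steel hex nut, 30 mm across the flats, 16 mm high, about 60 g, lying flat and loose in the tray. A larger nut and a round slug on the bench are no part of the job.
There are look-alikes about, which are no part of the job. What is shaped like the part that bears tray_handle but pink or purple is not meant. What is shaped like the part that bears bin_floor but turquoise is not meant.

How it is judged:
By the outcome, as a careful person would: the job done as asked, in the order asked, and still so for the second after the job is handed in, with the robot touching nothing.
It also fails if it takes over 54 s, if anything falls off the work surface, if the arm or the gripper's body presses on something with over 40 N, if the wrist force passes 120 N, or if a joint passes its speed limit or range.

## Robot

A 6-joint arm with a two-finger parallel gripper is mounted at the origin on the work surface. World frame = base frame: x ahead of the robot, y to its left, z up, the work surface at z = 0. Lengths are in m, angles in rad, forces in N, time in s.
With the tool pointing down it reaches from about 0.35 to 0.8 m from the base axis. Payload 7.3 kg.
Tool frame: the origin (TCP) lies at the very end of the fingers, on their centre line; the grasp point (between the pads) lies 19 mm behind it; z points along the fingers, y is the direction in which the jaws open and shut (so a half turn about z gives the same grasp; the last joint's range is limited). The gripper opens to 85 mm and grips with 20 to 120 N. Pads are 22 mm wide; open, the fingers measure 114 mm over their backs; the gripper's body (76 mm by 85 mm) begins 54 mm behind the grasp point. The pads swing forward as they close: fully open they stand 13 mm farther back than shut.
Start: joints at [-1.473, 0.342, 1.524, -0, 1.275, -0.146], TCP at [0.127, -0.509, 0.231] pointing down, gripper open.
Joint ranges: [-2.53, 2.53], [-0.77, 2.02], [0.04, 2.7], [-1, 4.14], [0.28, 2.66], [-3.11, 3.11]. Speed limits (rad/s): [2.57, 2.57, 3.14, 3.14, 3.14, 3.14].

## Interface

Orientations are given as a rotation vector (axis times angle).
In Python, from bench import ctrl gives the robot as it stands.
- The arm moves only by the tool jog_arm, never from a script. Its argument "targets" is a list of rows, each an object with "dp": the shift along the tool's x, y, z in mm, a list of three; "rotation": the turn, a rotation vector about the tool's x, y, z in rad, a list of three; "fingers": the closure in counts, from 0 (fully open) to 255 (shut). In form: [{"dp": [dx, dy, dz], "rotation": [ax, ay, az], "fingers": fingers}, ...]. A call has 1 to 10 rows; each row is the pose to reach, as a shift and turn from the pose measured when the call began, along the tool's axes at that moment; what a row does not reach only later rows make up. A row lasts 1/8 s, in which the tool goes at most 62.5 mm and 10.7 degrees, less where a joint would pass 70% of its speed; a pose out of reach is approached as far as the arm can. A call with a gripper value outside its range is refused whole. The fingers move at their own pace and stop on an object; "squeeze" is the grip in N (left out, the last holds). Time passes only in rows, so rows that repeat a pose let the fingers close. It gives the time, the measured TCP pose, the force and the opening at its end, in the units of the state.
- ctrl.get_state(): the state, without advancing time (a new reading comes with each control period).
- ctrl.get_image(name): name is "scene" or "top"; returns a dict with "color" (480x640x3 uint8, red, green, blue), "range_z" (480x640 float32, m along the optical axis (not along the pixel's ray), 0 where there is no reading), "K" (3x3 intrinsics, pixels), "R" (3x3) and "t" (3): a world point X has camera coordinates R X + t. Camera axes: x right, y down, z forward; pixel columns grow to the right and rows downward; lengths in m; the calibration is good to about 2 mm. A picture is of the moment at which its call begins.
- ctrl.hand_in(): hands the job in, once; it reports no verdict.
The state is a dict: "t": time; "q": joint angles; "joint_vel": joint speeds; "tau": joint torques, N m; "position": TCP position; "tcp_rot": TCP orientation; "ft_force": force on the tool from outside, world axes, zero at the start; "moment": the same for the moment, N m; "opening": finger opening in m.
Only numpy, scipy, OpenCV 4.12 (cv2) and the standard library are available. Lean on these libraries where they do the work, as an engineer would, in place of code of your own. Each camera call takes 0.05 s, during which the arm holds its last target. There are 200 camera calls.

## Working session

There is one attempt and no reset: what is moved stays moved. The work goes in short steps, Python scripts to look and compute and a tool call to move; the robot and the scene stay as the last step left them, time stands still between calls to the robot, and variables do not carry over. Pictures are saved under pics/ and viewed, about 8 in all and at most 12, crops included, and the job is handed in when it is done.

Besides the shell and the picture viewer there is one more tool, called after "Request:" as a command line: name --argument value ..., lists and objects as JSON in quotes. jog_arm: Moves the arm, as the interface text tells. Its arguments: {"type":"object","properties":{"targets":{"type":"array"},"squeeze":{"type":"number"}},"required":["targets"]}

```bash
mkdir -p pics
python3 - <<'E'
from bench import ctrl
import cv2,numpy as np
for n in("scene","top"):
    d=ctrl.get_image(n); cv2.imwrite(f"pics/{n}0.png",d["color"][...,::-1]); np.savez(f"{n}0.npz",**d)
    print(n,d["K"].tolist(),d["R"].round(3).tolist(),d["t"].round(3).tolist())
s=ctrl.get_state();print(s)
E
```

```text
scene [[524.7468082076665, 0.0, 326.40160342974815], [0.0, 524.7468082076665, 245.10506413217726], [0.0, 0.0, 1.0]] [[0.386, 0.922, 0.021], [0.606, -0.236, -0.759], [-0.695, 0.305, -0.65]] [-0.058, -0.25, 1.714]
top [[556.2324378114248, 0.0, 311.8031080690518], [0.0, 556.2324378114248, 240.3994929543728], [0.0, 0.0, 1.0]] [[0.003, -1.0, -0.015], [-0.998, -0.002, -0.068], [0.068, 0.016, -0.998]] [-0.123, 0.462, 1.408]
{'t': 0.1, 'q': array([-1.47302425e+00,  3.42652948e-01,  1.52491784e+00, -2.28488891e-05,
        1.27539642e+00, -1.45984887e-01]), 'joint_vel': array([ 0.00062892, -0.00208555, -0.00351838, -0.00045346,  0.00111625,
        0.00101593]), 'tau': array([ 2.03177944e-03, -4.34446263e+01, -2.46490180e+01, -1.87478290e-04,
        4.66305268e-03, -1.18392344e-05]), 'position': array([ 0.12669638, -0.50911689,  0.23069678]), 'tcp_rot': array([-3.11692259e+00, -3.81788565e-01, -1.77171706e-05]), 'ft_force': array([ 0.29317658,  0.82707484, -0.54157603]), 'moment': array([-0.01576416,  0.02054753, -0.02011531]), 'opening': 0.08558037701618815}
```

View pics/scene0.png

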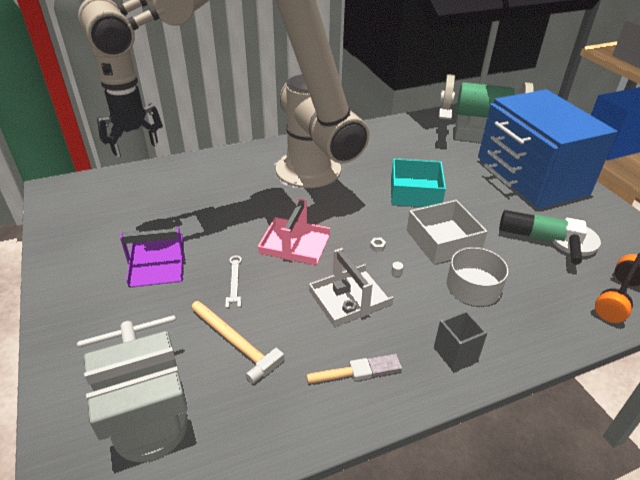

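View pics/top0.png

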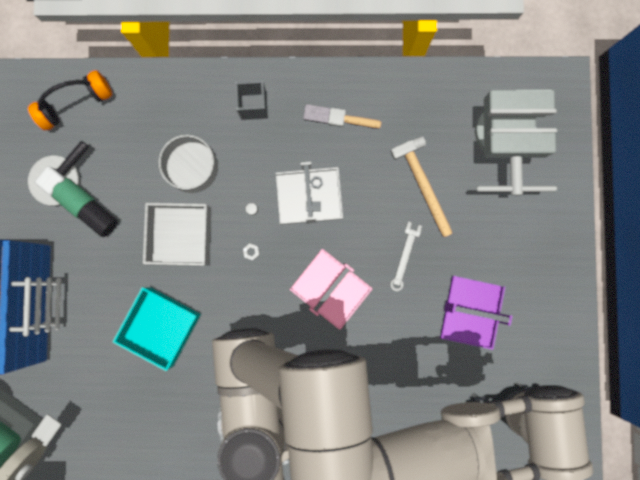

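The grey handled tray is at scene (350,290) and top (310,195). The look-alikes are the pink tray (top 331,290) and the purple tray (475,312), which are excluded by colour. The bin is the grey square box at top (176,235) / scene (446,230). The turquoise box (157,328), the round tin (187,163) and the small dark box (252,100) are not it. Next I'll measure both and take the confirming crop.

```bash
cat > h.py <<'E'
import numpy as np,cv2
def world(d):
    h,w=d["range_z"].shape;u,v=np.meshgrid(np.arange(w),np.arange(h));z=d["range_z"]
    K=d["K"];c=np.stack([(u-K[0,2])/K[0,0]*z,(v-K[1,2])/K[1,1]*z,z],-1)
    return (c-d["t"])@d["R"]
def ray(d,uv,h):
    o=-d["R"].T@d["t"];r=d["R"].T@np.linalg.inv(d["K"])@[uv[0],uv[1],1]
    return o+r*(h-o[2])/r[2]
def rect(p):
    r=cv2.minAreaRect((p[:,:2]*1000).astype(np.float32));return np.round(r[0],1),np.round(r[1],1),round(r[2],1)
E
python3 - <<'E'
from h import *
for n,tr,bn in(("top",(265,150,355,235),(130,195,215,275)),("scene",(300,240,400,330),(400,195,492,265))):
    d=dict(np.load(n+"0.npz"));W=world(d)
    for nm,(a,b,c,e),hs in(("tray",tr,[(.074,.095),(.015,.032),(.0,.008)]),("bin",bn,[(.06,.08),(.001,.01)])):
        P=W[b:e,a:c].reshape(-1,3); C=d["color"][b:e,a:c].reshape(-1,3).astype(int); z=d["range_z"][b:e,a:c].ravel()
        for lo,hi in hs:
            m=(z>0)&(P[:,2]>lo)&(P[:,2]<hi)
            if hi<.02: m&=C.min(1)>140
            if m.sum()>5: print(n,nm,lo,hi,m.sum(),rect(P[m]),P[m].mean(0).round(4),np.percentile(P[m][:,2],[5,50,95]).round(4))
    # dark pieces
    a,b,c,e=tr;g=d["color"][b:e,a:c].max(2);
    P=W[b:e,a:c];m=((g<90)&(P[...,2]>.008)&(P[...,2]<.04)).astype(np.uint8)
    k,l,s,ce=cv2.connectedComponentsWithStats(m)
    for i in range(1,k):
        if s[i,4]>15: print(n,"dark",s[i],ce[i]+[a,b],np.median(P[l==i],0).round(4))
    a,b,c,e=tr
    im=cv2.resize(d["color"][b:e,a:c],None,fx=4,fy=4,interpolation=2)
    a,b,c,e=bn;im2=cv2.resize(d["color"][b:e,a:c],None,fx=4,fy=4,interpolation=2)
    H=max(im.shape[0],im2.shape[0]);im=[cv2.copyMakeBorder(i,0,H-i.shape[0],0,0,0) for i in(im,im2)]
    cv2.imwrite(f"pics/crop_{n}.png",np.hstack(im)[...,::-1])
a,b=[cv2.imread(f"pics/crop_{n}.png") for n in("top","scene")]
w=max(a.shape[1],b.shape[1]);f=lambda i:cv2.copyMakeBorder(i,0,0,0,w-i.shape[1],0)
cv2.imwrite("pics/crop.png",cv2.resize(np.vstack([f(a),f(b)]),None,fx=.83,fy=.83,interpolation=cv2.INTER_AREA))
E
```

```text
top tray 0.074 0.095 22 (array([ 575.9, -112.7]), array([135.2,  22.3]), 4.3) [ 0.5679 -0.1148  0.0867] [0.0777 0.0871 0.0948]
top tray 0.015 0.032 445 (array([ 576.3, -113.5]), array([135.1, 159.8]), 4.9) [ 0.5804 -0.1303  0.0244] [0.0168 0.0249 0.0309]
top tray 0.0 0.008 2109 (array([ 591.8, -113.5]), array([159.2, 170.6]), 4.8) [ 0.5814 -0.1107  0.0037] [0.0006 0.0037 0.0073]
top bin 0.06 0.08 558 (array([475.2, 216.9]), array([152.3, 150.3]), 88.9) [0.4782 0.2198 0.069 ] [0.062  0.0692 0.0745]
top bin 0.001 0.01 2342 (array([481.4, 237.8]), array([157.7, 164.5]), 89.1) [0.4766 0.2264 0.005 ] [0.0016 0.0048 0.0089]
scene tray 0.074 0.095 229 (array([ 578.5, -116.2]), array([139.9,  25.7]), 4.8) [ 0.5907 -0.1197  0.0858] [0.0759 0.0861 0.0942]
scene tray 0.015 0.032 1021 (array([535., -79.]), array([247.4, 240.9]), 87.7) [ 0.5602 -0.115   0.0221] [0.0158 0.022  0.0291]
scene tray 0.0 0.008 2302 (array([527. , -84.8]), array([272.4, 318.5]), 68.5) [ 0.5334 -0.1182  0.0025] [0.0002 0.0022 0.0056]
scene bin 0.06 0.08 786 (array([511.3, 213.7]), array([159.8, 232.5]), 88.3) [0.5014 0.2103 0.0662] [0.0605 0.0665 0.0712]
scene bin 0.001 0.01 635 (array([429.7, 249.9]), array([252.3, 358.1]), 54.0) [0.4441 0.23   0.0034] [0.0012 0.0032 0.0065]
scene dark [ 33  40  17  14 114] [342.07894737 287.80701754] [ 0.5607 -0.1273  0.021 ]
scene dark [46 62  7  4 17] [349.11764706 303.35294118] [ 0.6054 -0.1328  0.0146]
scene dark [43 67 13  6 26] [347.65384615 309.73076923] [ 0.6239 -0.1472  0.0133]
```

View pics/crop.png

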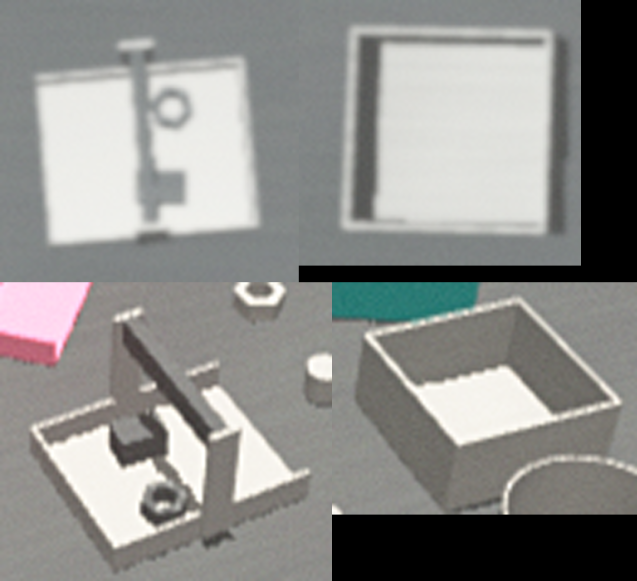

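The crops confirm that the grey tray holds the block and nut and opens towards +y, and that the bin is the plain grey square box. From both views, the tray centre is about (0.577, -0.114) with yaw about 4.8°, and its size of 135×160 mm fits. The bin centre is about (0.476, 0.217) with yaw about -1°. Next I'll work out the approach.

```bash
cat >> h.py <<'E'
from scipy.spatial.transform import Rotation as Ro
# tray-pose (yaw deg, tip deg) -> tool rotation; tool y = s*tray y, z down
def toolR(yaw,tip=0,s=1):
    T=Ro.from_euler('z',yaw,degrees=True)*Ro.from_euler('x',-tip,degrees=True)
    return T*Ro.from_matrix(np.array([[-s,0,0],[0,s,0],[0,0,-1.]]))
def rel(s,p,R):
    C=Ro.from_rotvec(s["tcp_rot"]);return (C.inv().apply(np.array(p)-s["position"])*1000).round(1),(C.inv()*R).as_rotvec().round(3)
E
python3 - <<'E'
from h import *
from bench import ctrl
s=ctrl.get_state();print(Ro.from_rotvec(s["tcp_rot"]).as_matrix().round(3))
for n in("top","scene"):
    d=dict(np.load(n+"0.npz"));W=world(d)
    m=(W[...,2]>.08)&(W[...,2]<.112)&(np.hypot(W[...,0]-.577,W[...,1]+.114)<.08)
    P=W[m];print(n,m.sum(),rect(P),np.percentile(P[:,2],[50,98]).round(4)); 
    m=m&(W[...,2]>.095);P=W[m];print(rect(P))
for g in(1,-1):
  for tip in(0,30): print(g,tip,rel(s,[.577,-.114,.2],toolR(4.8,tip,g)))
E
```

```text
[[ 0.97   0.241 -0.   ]
 [ 0.241 -0.97   0.001]
 [ 0.    -0.001 -1.   ]]
top 315 (array([ 577.8, -112.8]), array([139.2,  22.7]), 4.3) [0.1023 0.1079]
(array([ 577.9, -113. ]), array([139.2,  22.1]), 4.3)
scene 501 (array([ 577.5, -116.3]), array([141.7,  25.7]), 4.8) [0.0989 0.1046]
(array([ 577.3, -116.5]), array([141.2,  24.3]), 5.2)
1 0 (array([ 532.3, -274.7,   31.2]), array([ 0.000e+00, -2.000e-03, -2.982e+00]))
1 30 (array([ 532.3, -274.7,   31.2]), array([ 0.062, -0.775, -2.884]))
-1 0 (array([ 532.3, -274.7,   31.2]), array([-0.001, -0.   ,  0.16 ]))
-1 30 (array([ 532.3, -274.7,   31.2]), array([-0.524, -0.042,  0.156]))
```

Request:
jog_arm --targets '[{"dp": [60, -30, 0], "rotation": [0, 0, 0.02], "fingers": 0}, {"dp": [115, -60, 0], "rotation": [0, 0, 0.04], "fingers": 0}, {"dp": [170, -88, 0], "rotation": [0, 0, 0.06], "fingers": 0}, {"dp": [225, -116, 0], "rotation": [0, 0, 0.08], "fingers": 0}, {"dp": [280, -144, 0], "rotation": [0, 0, 0.1], "fingers": 0}, {"dp": [335, -172, 0], "rotation": [0, 0, 0.12], "fingers": 0}, {"dp": [390, -200, 0], "rotation": [0, 0, 0.14], "fingers": 0}, {"dp": [445, -230, 10], "rotation": [0, 0, 0.16], "fingers": 0}, {"dp": [500, -258, 20], "rotation": [0, 0, 0.16], "fingers": 0}, {"dp": [532, -275, 31], "rotation": [0, 0, 0.16], "fingers": 0}]'

```text
t: 1.35
position: [0.5781, -0.1114, 0.1994]
tcp_rot: [-3.137, -0.135, 0.001]
ft_force: [0.3, -0.8, -0.3]
opening: 0.0854
```

Run:
```python
from h import *
from bench import ctrl
s=ctrl.get_state();print(s["t"],s["q"].round(3),s["position"],rel(s,[.5775,-.1145,.2],toolR(4.8,0,-1)),rel(s,[.5775,-.1145,.2],toolR(4.8,30,-1)))
```

```text
1.35 [-0.321  0.484  1.39   0.002  1.268  1.163] [ 0.57814831 -0.11142191  0.1993507 ] (array([-0.9,  3. , -0.7]), array([-0.002,  0.   ,  0.002])) (array([-0.9,  3. , -0.7]), array([-0.525, -0.   ,  0.002]))
```

Request:
jog_arm --targets '[{"dp": [-1, 3, -20], "rotation": [-0.17, 0, 0], "fingers": 0}, {"dp": [-1, 3, -20], "rotation": [-0.35, 0, 0], "fingers": 0}, {"dp": [-1, 3, -20], "rotation": [-0.35, 0, 0], "fingers": 0}]'

```text
t: 1.72
position: [0.577, -0.1117, 0.2182]
tcp_rot: [2.792, 0.127, 0.018]
ft_force: [-0.2, 0.2, 0.9]
opening: 0.0856
```

Run:
```python
from h import *
from bench import ctrl
s=ctrl.get_state();print(s["t"],s["q"].round(3),s["position"],Ro.from_rotvec(s["tcp_rot"]).as_matrix().round(2).tolist(),rel(s,[.5775,-.1145,.071],toolR(4.8,0,-1)))
```

```text
1.725 [-0.144  0.447  1.452 -0.366  1.186  1.464] [ 0.57695734 -0.11168135  0.21824753] [[1.0, 0.09, 0.03], [0.09, -0.94, -0.34], [-0.0, 0.34, -0.94]] (array([  0.7, -47.4, 139.4]), array([0.347, 0.002, 0.007]))
```

```bash
cat >> h.py <<'E'
from scipy.optimize import least_squares
def fk(q,k):
    h,L1,L2,D,o,b=k
    A=Ro.from_euler('z',q[0]);R2=A*Ro.from_euler('y',q[1]);R3=R2*Ro.from_euler('y',q[2])
    R=R3*Ro.from_euler('z',q[3])*Ro.from_euler('y',q[4])*Ro.from_euler('z',q[5])
    return A.apply([b,o,h])+R2.apply([0,0,L1])+R3.apply([0,0,L2])+R.apply([0,0,D]),R
lo=np.array([-2.53,-.77,.04,-1,.28,-3.11]);hi=np.array([2.53,2.02,2.7,4.14,2.66,3.11])
def ik(p,R,q0,k):
    def f(q):
        P,Q=fk(q,k);return np.r_[(P-p)*5,(Q.inv()*R).as_rotvec()]
    return least_squares(f,q0,bounds=(lo,hi))
E
python3 - <<'E'
from h import *
D=[([-1.47302425,.342652948,1.52491784,-2.3e-5,1.27539642,-.145984887],[.12669638,-.50911689,.23069678],[-3.11692259,-.381788565,0]),
([-.321,.484,1.390,.002,1.268,1.163],[.57814831,-.11142191,.1993507],[-3.137,-.135,.001]),
([-.144,.447,1.452,-.366,1.186,1.464],[.57695734,-.11168135,.21824753],[2.792,.127,.018])]
for q,p,r in D: print((fk(q,[0]*6)[1].inv()*Ro.from_rotvec(r)).as_rotvec().round(3))
f=lambda k:np.ravel([fk(q,k)[0]-p for q,p,_ in D])
s=least_squares(lambda k:np.r_[f(k),1e-3*(k-[.3,.4,.4,.3,.077,0])],[.3,.4,.4,.3,.077,0]);k=s.x;print(k.round(4),(f(k)*1000).round(1));np.save("k.npy",k)
# grasp point TCP 19mm past handle; pour with lip fixed
for yaw in(4.8,0,-20,-40,-70):
  for tip in(30,45,50):
    lip=np.array([.476,.217,.09])-Ro.from_euler('z',yaw,degrees=True).apply([0,.045,0])
    T=toolR(yaw,tip,-1);B=T*Ro.from_matrix(np.diag([1,-1,-1.]))
    hnd=lip-B.apply([0,.08,-.087]);tcp=hnd+T.apply([0,0,.019])
    best=min((ik(tcp,T,q0,k) for q0 in ([.2,.3,1.5,-.5,1.2,1.2],[.5,.3,1.6,.0,1.5,0.8])),key=lambda r:r.cost)
    print(yaw,tip,tcp.round(3),best.x.round(2),"%.1e"%best.cost)
E
```

```text
[ 0.    -0.     1.571]
[ 1.000e-03 -1.000e-03  1.571e+00]
[0.    0.    1.572]
[ 0.1799  0.502   0.3738  0.3129  0.0762 -0.0069] [-0.2  0.3 -0.1 -0.4  0.2  0.4  0.8  0.  -0.3]
4.8 30 [0.483 0.137 0.189] [ 0.24  0.39  1.58 -0.27  1.26  3.11] 8.3e-02
4.8 45 [0.48  0.164 0.195] [ 0.39  0.51  1.41 -0.45  1.49  3.11] 1.7e-01
4.8 50 [0.48  0.173 0.195] [ 0.45  0.58  1.34 -0.52  1.59  3.11] 2.0e-01
0 30 [0.476 0.137 0.189] [ 0.22  0.39  1.58 -0.23  1.28  3.11] 1.1e-01
0 45 [0.476 0.164 0.195] [ 0.38  0.53  1.38 -0.42  1.54  3.11] 2.0e-01
0 50 [0.476 0.173 0.195] [ 0.44  0.62  1.28 -0.51  1.66  3.11] 2.3e-01
-20 30 [0.449 0.142 0.189] [ 0.39  0.5   1.51 -0.38  1.51 -2.31] 4.7e-25
-20 45 [0.458 0.167 0.195] [ 0.5   0.68  1.32 -0.5   1.76 -2.23] 2.6e-29
-20 50 [0.461 0.175 0.195] [ 0.52  0.74  1.26 -0.54  1.84 -2.22] 3.4e-30
-40 30 [0.424 0.156 0.189] [ 0.35  0.53  1.46 -0.25  1.61 -2.04] 1.2e-17
-40 45 [0.442 0.176 0.195] [ 0.42  0.73  1.22 -0.33  1.91 -2.01] 5.4e-19
-40 50 [0.448 0.183 0.195] [ 0.44  0.8   1.14 -0.36  2.   -2.02] 1.8e-19
-70 30 [0.401 0.19  0.189] [ 0.29  0.54  1.44 -0.03  1.68 -1.62] 1.1e-26
-70 45 [0.426 0.199 0.195] [ 0.3   0.75  1.18 -0.04  2.   -1.62] 1.0e-25
-70 50 [0.434 0.202 0.195] [ 0.3   0.82  1.09 -0.04  2.1  -1.62] 2.9e-23
```

```bash
sed -i "s/Ro.from_euler('z',q\[5\])/Ro.from_euler('z',q[5]+np.pi\/2)/" h.py
cat >> h.py <<'E'
k=np.load("k.npy")
def pour(yaw,tip,lip):
    T=toolR(yaw,tip,-1);B=T*Ro.from_matrix(np.diag([1,-1,-1.]))
    return np.array(lip)-B.apply([0,.08,-.087])+T.apply([0,0,.019]),T
E
python3 - <<'E'
from h import *
for yaw in(4.8,0,-20,-45,-90):
  for tip in(0,25,50):
    lip=np.array([.476,.217,.09])-Ro.from_euler('z',yaw,degrees=True).apply([0,.045,0])
    tcp,T=pour(yaw,tip,lip);b=ik(tcp,T,[.2,.3,1.5,-.5,1.2,1.2],k)
    print(yaw,tip,tcp.round(3),b.x.round(2),"%.1e"%b.cost)
E
```

```text
4.8 0 [0.486 0.092 0.158] [ 0.03  0.34  1.73 -0.    1.06  1.52] 6.4e-19
4.8 25 [0.483 0.129 0.185] [ 0.36  0.43  1.61 -0.44  1.26  2.02] 3.1e-21
4.8 50 [0.48  0.173 0.195] [ 0.61  0.63  1.47 -0.73  1.58  2.3 ] 1.8e-18
0 0 [0.476 0.092 0.158] [ 0.03  0.33  1.76 -0.    1.05  1.6 ] 1.1e-17
0 25 [0.476 0.128 0.185] [ 0.36  0.43  1.6  -0.42  1.3   2.09] 5.8e-20
0 50 [0.476 0.173 0.195] [ 0.59  0.65  1.43 -0.69  1.63  2.33] 1.7e-19
-20 0 [0.433 0.1   0.158] [0.05 0.25 1.87 0.   1.02 1.97] 6.7e-27
-20 25 [0.446 0.134 0.185] [ 0.35  0.45  1.57 -0.33  1.42  2.37] 8.6e-26
-20 50 [0.461 0.175 0.195] [ 0.52  0.74  1.26 -0.54  1.84  2.49] 1.6e-25
-45 0 [0.388 0.129 0.158] [0.13 0.19 1.95 0.   1.   2.49] 1.5e-28
-45 25 [0.413 0.154 0.185] [ 0.32  0.47  1.54 -0.19  1.53  2.72] 1.3e-23
-45 50 [0.445 0.186 0.195] [ 0.42  0.81  1.12 -0.31  2.03  2.76] 1.0e-23
-90 0 [0.351 0.217 0.158] [0.2  0.16 2.02 0.21 0.95 3.11] 2.3e-02
-90 25 [0.387 0.217 0.185] [0.18 0.45 1.59 0.18 1.52 3.11] 2.5e-02
-90 50 [0.432 0.217 0.195] [0.19 0.79 1.17 0.16 2.04 3.11] 2.8e-02
```

Request:
jog_arm --targets '[{"dp": [1, -17, 45], "rotation": [0.17, 0, 0.004], "fingers": 0}, {"dp": [1, -33, 92], "rotation": [0.347, 0.002, 0.007], "fingers": 0}, {"dp": [1, -42, 125], "rotation": [0.347, 0.002, 0.007], "fingers": 0}, {"dp": [1, -42, 125], "rotation": [0.347, 0.002, 0.007], "fingers": 0}]'

```text
t: 2.22
position: [0.576, -0.1158, 0.0838]
tcp_rot: [-3.135, -0.127, 0.008]
ft_force: [0.4, 0.2, 0.8]
opening: 0.0853
```

Run:
```python
from h import *
from bench import ctrl
s=ctrl.get_state();print(s["t"],s["position"],s["ft_force"],rel(s,[.5775,-.1145,.071],toolR(4.8,0,-1)))
d=ctrl.get_image("scene");cv2.imwrite("pics/g.png",cv2.resize(d["color"][200:340,270:430],None,fx=4,fy=4)[...,::-1])
```

```text
2.225 [ 0.57599147 -0.11583061  0.08382752] [0.3866996  0.23635496 0.8177555 ] (array([ 1.7, -1.2, 12.8]), array([-0.004,  0.005, -0.003]))
```

View pics/g.png

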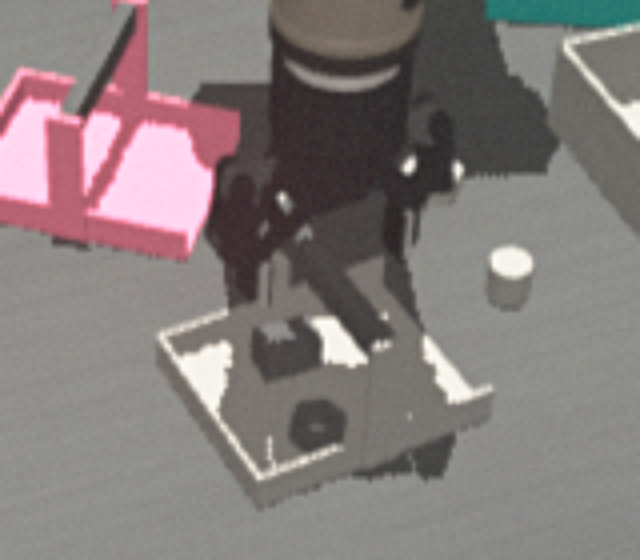

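The fingers straddle the handle bar, with the block at crop (285,350) and the nut at (318,422), both aboard. Next I'll descend the last 13 mm and close.

Request:
jog_arm --targets '[{"dp": [2, -1, 8], "rotation": [0, 0, 0], "fingers": 0}, {"dp": [2, -1, 13], "rotation": [0, 0, 0], "fingers": 0}, {"dp": [2, -1, 13], "rotation": [0, 0, 0], "fingers": 120}, {"dp": [2, -1, 13], "rotation": [0, 0, 0], "fingers": 170}, {"dp": [2, -1, 13], "rotation": [0, 0, 0], "fingers": 200}, {"dp": [2, -1, 13], "rotation": [0, 0, 0], "fingers": 230}, {"dp": [2, -1, 13], "rotation": [0, 0, 0], "fingers": 255}, {"dp": [2, -1, 13], "rotation": [0, 0, 0], "fingers": 255}, {"dp": [2, -1, 13], "rotation": [0, 0, 0], "fingers": 255}]' --squeeze 70

```text
t: 3.4
position: [0.5795, -0.1142, 0.0733]
tcp_rot: [-3.137, -0.129, 0.001]
ft_force: [-1.5, 1.4, 3.7]
opening: 0.0109
```

Run:
```python
from h import *
from bench import ctrl
s=ctrl.get_state();print(s["t"],s["position"],s["ft_force"],s["opening"],Ro.from_rotvec(s["tcp_rot"]).as_matrix().round(3).tolist())
p,T=pour(0,0,[.476,.172,.09]);print(rel(s,[.5775,-.1145,.171],toolR(4.8,0,-1)),rel(s,p+[0,0,.013],T))
```

```text
3.4 [ 0.57949476 -0.11424949  0.07332381] [-1.52435287  1.4100115   3.73792506] 0.010943683209447684 [[0.997, 0.082, -0.001], [0.082, -0.997, 0.002], [-0.001, -0.002, -1.0]]
(array([ -2.1,  -0.1, -97.7]), array([-0.002,  0.001, -0.001])) (array([ -86.2, -214.3,  -97.2]), array([-0.002,  0.001,  0.082]))
```

Request:
jog_arm --targets '[{"dp": [0, 0, -3], "rotation": [0, 0, 0], "fingers": 255}, {"dp": [0, 0, -9], "rotation": [0, 0, 0], "fingers": 255}, {"dp": [0, 0, -18], "rotation": [0, 0, 0], "fingers": 255}, {"dp": [0, 0, -30], "rotation": [0, 0, 0], "fingers": 255}, {"dp": [0, 0, -43], "rotation": [0, 0, 0], "fingers": 255}, {"dp": [0, 0, -56], "rotation": [0, 0, 0], "fingers": 255}, {"dp": [0, 0, -70], "rotation": [0, 0, 0], "fingers": 255}, {"dp": [0, 0, -82], "rotation": [0, 0, 0], "fingers": 255}, {"dp": [0, 0, -92], "rotation": [0, 0, 0], "fingers": 255}, {"dp": [0, 0, -97], "rotation": [0, 0, 0], "fingers": 255}]'

```text
t: 4.65
position: [0.5798, -0.1145, 0.171]
tcp_rot: [-3.137, -0.129, 0.0]
ft_force: [-0.4, -0.9, -6.7]
opening: 0.011
```

Run:
```python
from h import *
from bench import ctrl
s=ctrl.get_state();print(s["t"],s["position"],s["ft_force"],s["moment"],s["opening"])
p,T=pour(0,0,[.476,.172,.09]);print(rel(s,p+[0,0,.013],T))
d=ctrl.get_image("scene");cv2.imwrite("pics/l.png",cv2.resize(d["color"][150:330,270:470],None,fx=3,fy=3)[...,::-1])
```

```text
4.65 [ 0.57975481 -0.11447038  0.17103993] [-0.40227533 -0.88702159 -6.72366375] [ 0.11768856 -0.09055539 -0.02863492] 0.01095039786823805
(array([ -86.4, -214.3,    0.4]), array([-0.002,  0.   ,  0.082]))
```

View pics/l.png

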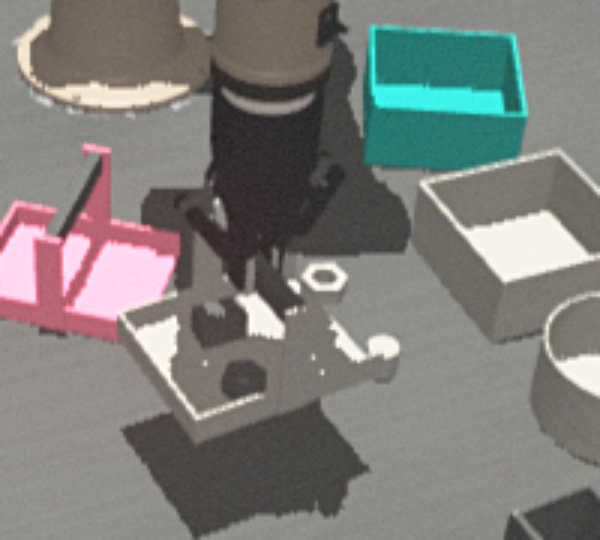

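The tray is lifted level at 6.7 N (about 0.68 kg), with block and nut both aboard at crop (218,322) and (243,378). Next I'll carry it to the bin.

Request:
jog_arm --targets '[{"dp": [-2, -5, 0], "rotation": [0, 0, 0.003], "fingers": 255}, {"dp": [-6, -15, 0], "rotation": [0, 0, 0.01], "fingers": 255}, {"dp": [-12, -30, 0], "rotation": [0, 0, 0.02], "fingers": 255}, {"dp": [-20, -50, 0], "rotation": [0, 0, 0.03], "fingers": 255}, {"dp": [-28, -70, 0], "rotation": [0, 0, 0.04], "fingers": 255}, {"dp": [-36, -90, 0], "rotation": [0, 0, 0.05], "fingers": 255}, {"dp": [-44, -110, 0], "rotation": [0, 0, 0.06], "fingers": 255}, {"dp": [-52, -128, 0], "rotation": [0, 0, 0.07], "fingers": 255}, {"dp": [-57, -141, 0], "rotation": [0, 0, 0.08], "fingers": 255}, {"dp": [-60, -148, 0], "rotation": [0, 0, 0.082], "fingers": 255}]'

```text
t: 5.95
position: [0.5074, 0.029, 0.1717]
tcp_rot: [-3.14, -0.002, -0.001]
ft_force: [-0.2, -0.0, -6.7]
opening: 0.0107
```

Run:
```python
from h import *
from bench import ctrl
s=ctrl.get_state();print(s["t"],s["position"],s["ft_force"],s["opening"])
p,T=pour(0,0,[.476,.172,.09]);print(rel(s,p+[0,0,.013],T),rel(s,p+[0,0,.003],T))
```

```text
5.95 [0.50742631 0.02897985 0.17169781] [-0.22570954 -0.04137013 -6.71617519] 0.010671004765768079
(array([-31.4, -63.1,   0.8]), array([-0.002, -0.   ,  0.001])) (array([-31.4, -63. ,  10.8]), array([-0.002, -0.   ,  0.001]))
```

Request:
jog_arm --targets '[{"dp": [-3, -6, 0], "rotation": [0, 0, 0], "fingers": 255}, {"dp": [-8, -16, 0], "rotation": [0, 0, 0], "fingers": 255}, {"dp": [-14, -28, 0], "rotation": [0, 0, 0], "fingers": 255}, {"dp": [-20, -41, 2], "rotation": [0, 0, 0], "fingers": 255}, {"dp": [-26, -52, 4], "rotation": [0, 0, 0], "fingers": 255}, {"dp": [-30, -59, 6], "rotation": [0, 0, 0], "fingers": 255}, {"dp": [-31, -63, 8], "rotation": [0, 0, 0], "fingers": 255}, {"dp": [-31, -63, 8], "rotation": [0, 0, 0], "fingers": 255}]'

```text
t: 6.95
position: [0.4763, 0.0921, 0.1636]
tcp_rot: [-3.14, -0.002, -0.0]
ft_force: [0.6, 0.1, -7.4]
opening: 0.011
```

Run:
```python
from h import *
from bench import ctrl
s=ctrl.get_state();print(s["t"],s["position"],s["ft_force"],s["q"].round(2))
for t in(0,5,10,15,20,25,30,35,40,45,50): print(t,*rel(s,*pour(0,t,[.476,.172,.092])))
d=ctrl.get_image("scene");cv2.imwrite("pics/b.png",cv2.resize(d["color"][120:320,320:520],None,fx=3,fy=3)[...,::-1])
```

```text
6.95 [0.47633751 0.09210174 0.16360497] [ 0.56934795  0.12553536 -7.41763035] [0.03 0.34 1.73 0.   1.07 1.6 ]
0 [-0.3  0.1  3.6] [-0.001 -0.     0.001]
5 [-0.3 -6.1 -3.1] [-0.089 -0.     0.001]
10 [ -0.3 -12.9  -9.2] [-0.176 -0.     0.001]
15 [ -0.3 -20.2 -14.8] [-0.263 -0.     0.001]
20 [ -0.3 -28.  -19.6] [-0.35  -0.     0.001]
25 [ -0.3 -36.2 -23.8] [-0.438 -0.001  0.001]
30 [ -0.3 -44.7 -27.2] [-0.525 -0.001  0.001]
35 [ -0.3 -53.4 -29.9] [-0.612 -0.001  0.001]
40 [ -0.2 -62.4 -31.8] [-0.7   -0.001  0.001]
45 [ -0.2 -71.5 -32.9] [-0.787 -0.001  0.001]
50 [ -0.2 -80.6 -33.3] [-0.874 -0.001  0.001]
```

View pics/b.png

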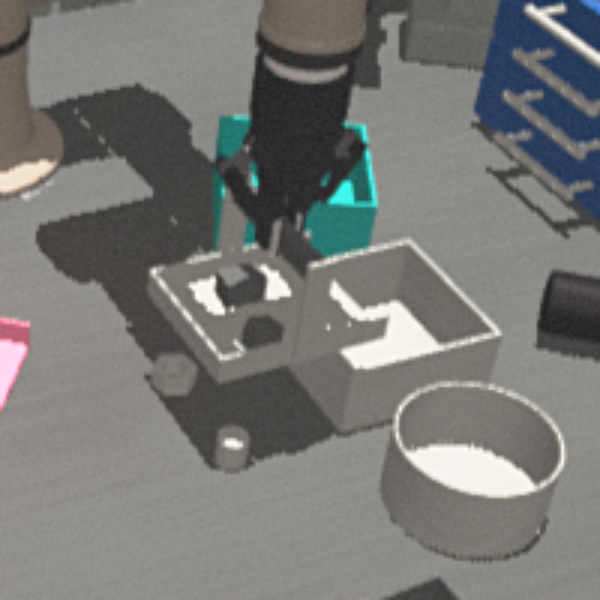

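The open edge hangs about 25 mm inside the bin's near wall, with both pieces still in the rear half of the tray at (240,285) and (265,335). Next I'll tip the tray about its open edge.

Request:
jog_arm --targets '[{"dp": [0, -3, 0], "rotation": [-0.045, 0, 0], "fingers": 255}, {"dp": [0, -9, -6], "rotation": [-0.13, 0, 0], "fingers": 255}, {"dp": [0, -16, -12], "rotation": [-0.22, 0, 0], "fingers": 255}, {"dp": [0, -22, -16], "rotation": [-0.28, 0, 0], "fingers": 255}, {"dp": [0, -28, -20], "rotation": [-0.35, 0, 0], "fingers": 255}, {"dp": [0, -34, -23], "rotation": [-0.41, 0, 0], "fingers": 255}, {"dp": [0, -40, -26], "rotation": [-0.48, 0, 0], "fingers": 255}, {"dp": [0, -47, -28], "rotation": [-0.55, 0, 0], "fingers": 255}, {"dp": [0, -55, -30], "rotation": [-0.63, 0, 0], "fingers": 255}, {"dp": [0, -62, -32], "rotation": [-0.7, 0, 0], "fingers": 255}]'

```text
t: 8.25
position: [0.4771, 0.1545, 0.1958]
tcp_rot: [2.443, -0.0, 0.003]
ft_force: [0.2, 0.8, -4.2]
opening: 0.0109
```

Run:
```python
from h import *
from bench import ctrl
s=ctrl.get_state();print(s["t"],s["position"],s["ft_force"],s["q"].round(2))
for t in(0,10,20,30,40,45,50): print(t,*rel(s,*pour(0,t,[.476,.172,.092])))
d=ctrl.get_image("scene");cv2.imwrite("pics/p.png",cv2.resize(d["color"][120:320,320:520],None,fx=3,fy=3)[...,::-1])
```

```text
8.25 [0.47707254 0.15447935 0.19580884] [ 0.1653809   0.82435285 -4.20525949] [ 0.51  0.57  1.47 -0.6   1.5   2.25]
0 [-1.2 24.8 67.6] [ 0.699 -0.002 -0.   ]
10 [-1.1 23.1 49.4] [ 0.524 -0.002 -0.   ]
20 [-1.1 18.3 31.7] [ 0.35  -0.002 -0.   ]
30 [-1.1 10.4 15.2] [ 0.175 -0.002 -0.001]
40 [-1.1 -0.1  0.3] [ 0.001 -0.002 -0.001]
45 [-1.1 -6.4 -6.5] [-0.086 -0.002 -0.001]
50 [ -1.1 -13.2 -12.6] [-0.174 -0.002 -0.001]
```

View pics/p.png

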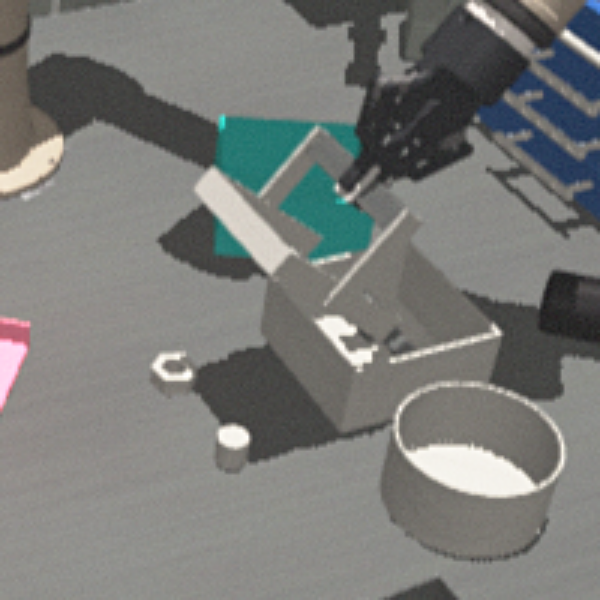

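Force has dropped to 4.2 N, which is the empty tray, and dark pieces show in the bin at (395,340). I'll tip a little further to be sure, then level.

Request:
jog_arm --targets '[{"dp": [0, -6, -6], "rotation": [-0.086, 0, 0], "fingers": 255}, {"dp": [0, -6, -6], "rotation": [-0.086, 0, 0], "fingers": 255}, {"dp": [0, -6, -6], "rotation": [-0.086, 0, 0], "fingers": 255}, {"dp": [-1, 0, 0], "rotation": [0, 0, 0], "fingers": 255}, {"dp": [-1, 5, 4], "rotation": [0.13, 0, 0], "fingers": 255}, {"dp": [-1, 12, 14], "rotation": [0.26, 0, 0], "fingers": 255}, {"dp": [-1, 18, 25], "rotation": [0.39, 0, 0], "fingers": 255}, {"dp": [-1, 22, 38], "rotation": [0.52, 0, 0], "fingers": 255}, {"dp": [-1, 23, 50], "rotation": [0.63, 0, 0], "fingers": 255}, {"dp": [-1, 22, 56], "rotation": [0.7, 0, 0], "fingers": 255}]'

```text
t: 9.55
position: [0.4758, 0.1007, 0.1673]
tcp_rot: [-3.141, 0.001, -0.005]
ft_force: [-0.5, 0.5, -4.6]
opening: 0.0107
```

Run:
```python
from h import *
from bench import ctrl
s=ctrl.get_state();print(s["t"],s["position"],s["ft_force"],s["moment"],s["opening"])
G=Ro.from_rotvec([-3.137,-.129,.001])
print(rel(s,[.5795,-.1142,.171],G))
```

```text
9.55 [0.47582172 0.100673   0.1673304 ] [-0.49073268  0.51947881 -4.55874635] [-0.0196702   0.02988517 -0.00941715] 0.010707633020689764
(array([103.8, 214.8,  -3.6]), array([ 0.001, -0.004, -0.083]))
```

Request:
jog_arm --targets '[{"dp": [4, 10, -4], "rotation": [0, 0, 0], "fingers": 255}, {"dp": [16, 33, -4], "rotation": [0, 0, -0.01], "fingers": 255}, {"dp": [30, 62, -4], "rotation": [0, 0, -0.02], "fingers": 255}, {"dp": [44, 92, -4], "rotation": [0, 0, -0.03], "fingers": 255}, {"dp": [58, 121, -4], "rotation": [0, -0.004, -0.045], "fingers": 255}, {"dp": [72, 150, -4], "rotation": [0, -0.004, -0.06], "fingers": 255}, {"dp": [86, 178, -4], "rotation": [0, -0.004, -0.07], "fingers": 255}, {"dp": [97, 202, -4], "rotation": [0, -0.004, -0.08], "fingers": 255}, {"dp": [104, 215, -4], "rotation": [0, -0.004, -0.083], "fingers": 255}, {"dp": [104, 215, -4], "rotation": [0, -0.004, -0.083], "fingers": 255}]'

```text
t: 10.8
position: [0.5798, -0.1151, 0.1716]
tcp_rot: [-3.139, -0.127, 0.001]
ft_force: [-0.9, 0.0, -4.5]
opening: 0.0106
```

Run:
```python
from h import *
from bench import ctrl
s=ctrl.get_state();print(s["t"],s["position"],s["ft_force"])
G=Ro.from_rotvec([-3.137,-.129,.001])
print(rel(s,[.5795,-.1142,.0733],G))
d=ctrl.get_image("scene");cv2.imwrite("pics/r.png",cv2.resize(d["color"][150:330,300:520],None,fx=3,fy=3)[...,::-1])
```

```text
10.8 [ 0.57982421 -0.11513131  0.17164631] [-0.86796588  0.00875874 -4.4958146 ]
(array([-0.2, -0.9, 98.3]), array([ 0.002,  0.   , -0.001]))
```

View pics/r.png

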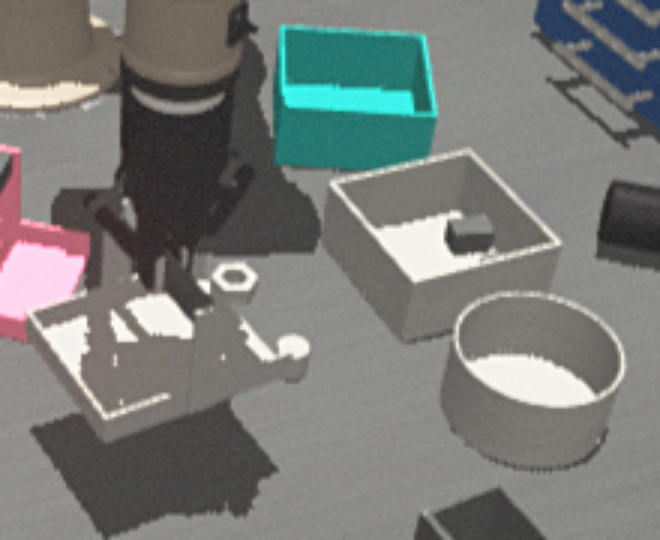

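The tray is empty and the block is in the bin at (470,232). The nut is probably hidden behind the near wall, so I'll check in the top view. Lowering now.

Request:
jog_arm --targets '[{"dp": [0, -1, 10], "rotation": [0, 0, 0], "fingers": 255}, {"dp": [0, -1, 28], "rotation": [0, 0, 0], "fingers": 255}, {"dp": [0, -1, 46], "rotation": [0, 0, 0], "fingers": 255}, {"dp": [0, -1, 64], "rotation": [0, 0, 0], "fingers": 255}, {"dp": [0, -1, 78], "rotation": [0, 0, 0], "fingers": 255}, {"dp": [0, -1, 87], "rotation": [0, 0, 0], "fingers": 255}, {"dp": [0, -1, 93], "rotation": [0, 0, 0], "fingers": 255}, {"dp": [0, -1, 96], "rotation": [0, 0, 0], "fingers": 255}, {"dp": [0, -1, 97], "rotation": [0, 0, 0], "fingers": 255}, {"dp": [0, -1, 97.5], "rotation": [0, 0, 0], "fingers": 255}]'

```text
t: 12.1
position: [0.5794, -0.1132, 0.0743]
tcp_rot: [-3.138, -0.128, 0.001]
ft_force: [0.2, -0.5, -3.8]
opening: 0.0111
```

Run:
```python
from h import *
from bench import ctrl
s=ctrl.get_state();print(s["t"],s["position"],s["ft_force"],s["moment"])
d=ctrl.get_image("top");W=world(d)
a,b,c,e=130,195,215,275
P=W[b:e,a:c];m=((d["color"][b:e,a:c].max(2)<110)&(P[...,2]>.01)&(P[...,2]<.05)).astype(np.uint8)
n,l,st,ce=cv2.connectedComponentsWithStats(m)
for i in range(1,n):
    if st[i,4]>15: print(st[i],np.median(P[l==i],0).round(3))
cv2.imwrite("pics/t2.png",cv2.resize(d["color"][140:280,130:360],None,fx=3,fy=3)[...,::-1])
```

```text
12.1 [ 0.57940474 -0.1132326   0.07434515] [ 0.23456826 -0.50105284 -3.77684046] [ 0.05646364  0.03531075 -0.00695431]
[ 18  11   6  46 187] [0.493 0.287 0.033]
[ 75  11   6  60 173] [0.473 0.142 0.028]
```

View pics/t2.png

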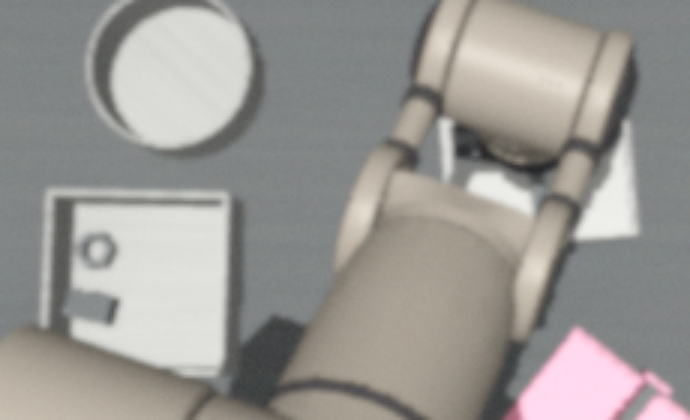

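The bin holds both the nut (97,250) and the block (92,305). The tray is still hanging about 1 mm up, so I'll ease it down.

Request:
jog_arm --targets '[{"dp": [0, 0, 0.5], "rotation": [0, 0, 0], "fingers": 255}, {"dp": [0, 0, 1], "rotation": [0, 0, 0], "fingers": 255}, {"dp": [0, 0, 1.5], "rotation": [0, 0, 0], "fingers": 255}, {"dp": [0, 0, 1.5], "rotation": [0, 0, 0], "fingers": 255}]'

```text
t: 12.65
position: [0.5795, -0.1133, 0.0733]
tcp_rot: [-3.138, -0.128, 0.001]
ft_force: [-2.0, 0.4, 1.9]
opening: 0.0111
```

Contact is made at +1.9 N. Releasing slowly.

Request:
jog_arm --targets '[{"dp": [0, 0, 0], "rotation": [0, 0, 0], "fingers": 200}, {"dp": [0, 0, 0], "rotation": [0, 0, 0], "fingers": 150}, {"dp": [0, 0, 0], "rotation": [0, 0, 0], "fingers": 100}, {"dp": [0, 0, 0], "rotation": [0, 0, 0], "fingers": 50}, {"dp": [0, 0, 0], "rotation": [0, 0, 0], "fingers": 0}, {"dp": [0, 0, 0], "rotation": [0, 0, 0], "fingers": 0}, {"dp": [0, 0, 0], "rotation": [0, 0, 0], "fingers": 0}, {"dp": [0, 0, 0], "rotation": [0, 0, 0], "fingers": 0}]'

```text
t: 13.65
position: [0.5794, -0.1133, 0.0733]
tcp_rot: [-3.138, -0.128, 0.001]
ft_force: [0.1, -0.3, 0.3]
opening: 0.0852
```

Request:
jog_arm --targets '[{"dp": [0, 0, -8], "rotation": [0, 0, 0], "fingers": 0}, {"dp": [0, 0, -25], "rotation": [0, 0, 0], "fingers": 0}, {"dp": [0, 0, -50], "rotation": [0, 0, 0], "fingers": 0}, {"dp": [0, 0, -80], "rotation": [0, 0, 0], "fingers": 0}, {"dp": [0, 0, -120], "rotation": [0, 0, 0], "fingers": 0}, {"dp": [-20, 30, -150], "rotation": [0, 0, 0], "fingers": 0}, {"dp": [-50, 70, -160], "rotation": [0, 0, 0], "fingers": 0}, {"dp": [-80, 120, -160], "rotation": [0, 0, 0], "fingers": 0}, {"dp": [-110, 170, -160], "rotation": [0, 0, 0], "fingers": 0}, {"dp": [-130, 200, -160], "rotation": [0, 0, 0], "fingers": 0}]'

```text
t: 14.9
position: [0.465, -0.3256, 0.2349]
tcp_rot: [3.138, 0.126, 0.001]
ft_force: [0.4, -0.5, -0.6]
opening: 0.0853
```

Request:
jog_arm --targets '[{"dp": [-15, 50, 0], "rotation": [0, 0, 0], "fingers": 0}, {"dp": [-20, 90, 0], "rotation": [0, 0, 0], "fingers": 0}, {"dp": [-20, 100, 0], "rotation": [0, 0, 0], "fingers": 0}, {"dp": [-20, 100, 0], "rotation": [0, 0, 0], "fingers": 0}]'

```text
t: 15.4
position: [0.4531, -0.4268, 0.2355]
tcp_rot: [3.138, 0.125, 0.002]
ft_force: [0.3, 0.4, 0.5]
opening: 0.0856
```

Run:
```python
from h import *
from bench import ctrl
s=ctrl.get_state();print(s["t"],s["position"],s["ft_force"],s["joint_vel"].round(3))
d=ctrl.get_image("top");W=world(d)
P=W[150:235,265:355].reshape(-1,3);m=(P[:,2]>.015)&(P[:,2]<.032);print(m.sum(),rect(P[m]))
sc=ctrl.get_image("scene")["color"][150:350,300:500]
cv2.imwrite("pics/f.png",np.hstack([cv2.resize(d["color"][140:280,130:360],(493,300)),cv2.resize(sc,(300,300))])[...,::-1])
```

```text
15.4 [ 0.45308168 -0.4268016   0.235475  ] [0.34022488 0.39968433 0.51569742] [ 0.027 -0.014  0.027  0.003 -0.005  0.003]
267 (array([ 576.6, -114.1]), array([135.6, 159.8]), 4.0)
```

View pics/f.png

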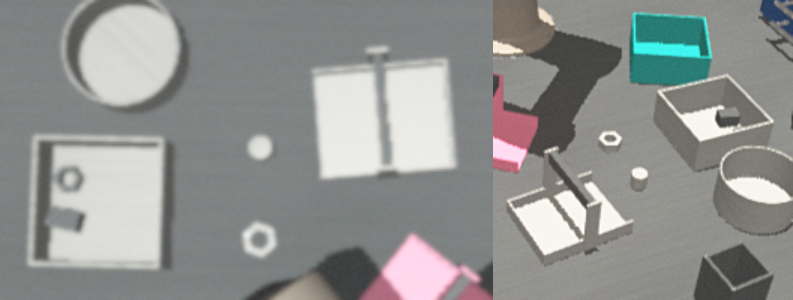

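The tray stands upright and empty at (576.6, -114.1) mm, where it started at (576.3, -113.5) mm. The nut (68,178) and block (65,217) are in the bin, and the robot is clear.

```bash
python3 -c "
from bench import ctrl
print(ctrl.hand_in())"
```

```text
the job is handed in; nothing more can be done
None
```

I lifted the grey tray by its handle, carried it level to the grey square bin and tipped both pieces over its open end. I then set the empty tray back down, let go and moved the arm clear. The job was handed in at about 15.5 s of the 54 s allowed.

- **Pieces:** both the block and the nut show in the bin in the final top view. The load on the wrist fell from 6.7 N to about 4.2 N after tipping, as expected for an empty tray.
- **Tray:** it stands upright and empty within about 1 mm of its starting position and 1° of its starting yaw.
- **Robot:** the gripper is open, the arm is away from everything, and the wrist force is about zero. Wrist-force readings between moves stayed under 10 N.
- **Disagreement:** an automatic search for the dark pieces in the bin returned only the bin's shaded walls, so I confirmed both pieces by eye in the pictures. No other check failed.

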